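Set a beech block to length against the flip stop of a cut-off jig

ROBOT

A 7-joint arm with a two-finger parallel gripper is mounted at the origin on a cart in front of the work surface, level with it; the furniture and walls round the work are solid. World frame = base frame: x ahead of the robot, y to its left, z up, the work surface at z = 0. Lengths are in m, angles in degrees, forces in N, time in s.
With the tool pointing down it reaches from about 0.425 to 0.875 m from the base axis. Payload 4.7 kg.
Tool frame: the origin (TCP) lies at the very end of the fingers, on their centre line; the grasp point (between the pads) lies 19 mm behind it; z points along the fingers, y is the line along which they close (so a half turn about z gives the same grasp; the last joint's range is limited). The gripper opens to 87 mm and grips with 3 to 60 N. Pads are 19 mm wide; open, the fingers measure 117 mm over their backs; the gripper's body (75 mm by 190 mm) begins 51 mm behind the grasp point.
Start: joints at [71.969, 18.392, -4.016, 83.108, 1.295, 78.541, -3.26], TCP at [0.21, -0.615, 0.223] pointing down, gripper open.
Joint ranges: [-163.93, 163.93], [-17.29, 119.83], [-79.2, 71.16], [3.27, 140.29], [-89.18, 269.18], [5.43, 117.66], [-154.24, 154.24]. Speed limits (degrees/s): [147.25, 147.25, 180, 180, 180, 180, 180].

INTERFACE

Orientations are given as [roll, pitch, yaw] about the fixed x, y, z axes, in that order (R = Rz(yaw) Ry(pitch) Rx(roll)).
In Python, from cell import telemetry, cams, env gives the robot as it stands.
- The arm moves only by the tool arm_command, never from a script. Its argument "series" is text: rows parted by semicolons, each of 5 numbers parted by spaces: the shift along the tool's x, y, z in mm, then the turn about the tool's z in rad, then the closure in counts, from 0 (fully open) to 255 (shut). A call has 1 to 20 rows; each row shifts and turns the commanded pose from where the row before left it, along the tool's axes as they then stand; what a row does not reach is not made up. A row lasts 1/12 s, in which the tool goes at most 41.7 mm and 7.16 degrees, less where a joint would pass 70% of its speed; a pose out of reach is approached as far as the arm can. A call is refused whole if a number of a shift passes 41.7 or a number of a turn 0.125, either way. A call with a gripper value outside its range is refused whole. The fingers move at their own pace and stop on an object; "squeeze" is the grip in N (left out, the last holds). Time passes only in rows, so rows that do not move let the fingers close. It gives the time, the measured TCP pose, the force, the opening and the grip force at its end, in the units of the state.
- telemetry.get_obs(): the state, without advancing time (a new reading comes with each control period).
- cams.read_camera(name): name is "side" or "top" or "wrist"; returns the picture (480x640x3 uint8, blue, green, red); there is no depth.
- cams.calibration(name): a dict with "K" (3x3 intrinsics, pixels), "dist" ([k1, k2, p1, p2, k3] as OpenCV has them; the pictures are not rectified), "origin" and "rotation" of the camera in the world; the wrist camera has in their place "hand_eye" (4x4, takes a point from camera to tool coordinates, whose origin is the TCP and whose axes are the flange's). Camera axes: x right, y down, z forward; pixel columns grow to the right and rows downward; lengths in m; the calibration is good to about 2 mm. A picture is of the moment at which its call begins: read the wrist's pose just before it. calibration takes no time and is no camera call.
- env.sign_off(): hands the job in; it is judged then, once.
The state is a dict: "time_s": time; "qpos": joint angles; "joint_velocities": joint speeds; "effort": joint torques, N m; "tool_pos": TCP position; "tool_rot": TCP orientation; "force": force on the tool from outside, world axes, zero at the start; "wrist_torque": the same for the moment, N m; "grip_width": finger opening in m; "grasp_force": force on a finger pad.
Only numpy, scipy, OpenCV 4.12 (cv2) and the standard library are available. Lean on these libraries where they do the work, as an engineer would, in place of code of your own. Each camera call takes 0.05 s, during which the arm holds its last target. There are 200 camera calls.

TASK

The beech pressing block on the small saw jig has to be set up for trimming to length. Flip the red stop on the fence down into the path, then push the block along the bed, without lifting it, until its end is up against the stop and its long side lies flush against the fence. Leave it lying there with the stop down, and leave the other things on the table where they are.

Things in the scene. Friction and masses are not known exactly. Their poses are not given: they have to be found in the camera images.
- jig: Saw jig, fixed to the table; frame at table height, y along the fence, x from the robot's side to the fence. Grey laminate bed x -80..+70, y -180..+180 mm, its top 18 mm above the table. Aluminium fence over the whole length: front face x = +30, back face x = +50 mm, top 54 mm above the table. A saw kerf crosses at y = 0.
- stop_carriage: Black carriage locked on the fence, 36 mm long in y; axes parallel to the jig's. Origin on the fence's top (54 mm above the table), on the fence's centre line (its front face is at x = -10 mm), midway along the carriage. Black ears beside the flag reach z = +18 mm. The lock knob behind (to x = +33 mm, below z = 0) is not needed.
- stop_flag (a joint): Red flag's angle, rad: 0 = down in the path (end stop), growing as it lifts up and back over the fence, to 2.5 = parked leaning back (end stop). It starts parked, 2.3 to 2.5. Pivots freely, 0.1 kg, balance near 2.04: above that it stays parked, below about 1.8 it falls to 0 by its own weight. 1 to 2 N from behind, towards the robot, tips it over.
- flag_pin (a point): Hinge pin of the red flag, along y; at x = -2, y = 0, z = +10 mm in the carriage's frame. The flag is an L, 14 mm thick (y = -7..+7 mm). Down, seen from the pin: a bar runs forward to x = -44 mm (z -6..+7), a leg (x -16..-44) hangs to z = -43, 3 mm above the bed. The block is to touch the leg's side face at y = -7 mm.
- flag_tip (a point): Middle of the free end of the flag's leg, moving with the flag, 53 mm from the pin. Parked at 2.5 rad it is the top end, and the leg's outer face slants back and down from it: seen from the pin that face runs from x = +9, z = +61 mm down to x = +39, z = +21 mm (at 2.3 rad it stands further forward and steeper).
- block_center (a point): Centre of the loose beech block to be set, 40 x 120 x 25 mm, long axis y, z up, 0.08 to 0.17 kg. It starts flat on the bed (centre 30.5 mm above the table), 15 to 30 mm away from the fence, askew by up to 0.16 rad, 60 to 155 mm short of the stop on its -y side. Seated, it is at x = -30, y = -67 mm in the carriage's frame, y along the fence.
- spare_block: A second beech block, 40 x 120 x 25 mm, lying loose on the table behind the jig; bystander, origin at the centre of its underside.
- tea_mug: Green and white mug, 78 mm wide, 101 mm tall; bystander, origin at the centre of its foot.
- dropper_bottle: Brown dropper bottle, 33 mm wide, 102 mm tall; bystander, origin at the centre of its foot.
There are look-alikes about, which are no part of the job. What is shaped like the part that bears block_center but blue or purple is not meant.

How it is judged:
By the outcome, as a careful person would: the job done as asked, in the order asked, and still so for the second after the job is handed in, with the robot touching nothing.
It also fails if it takes over 61 s, if anything falls off the work surface, if the arm or the gripper's body presses on something with over 40 N, if the wrist force passes 120 N, or if a joint passes its speed limit or range.

## Working session

There is one attempt and no reset: what is moved stays moved. The work goes in short steps, Python scripts to look and compute and a tool call to move; the robot and the scene stay as the last step left them, time stands still between calls to the robot, and variables do not carry over. Pictures are saved under pics/ and viewed, at most 10 in all, crops included, and the job is handed in when it is done.

Besides the shell and the picture viewer there is one more tool, called after ">>>" as name(argument=value, ...) on one line, values as JSON. arm_command: Moves the arm, as the interface text tells. Its arguments: {"type":"object","properties":{"series":{"type":"string"},"squeeze":{"type":"number"}},"required":["series"]}

```bash
mkdir -p pics
cat > h.py <<'E'
import numpy as np, cv2
from cell import telemetry, cams, env
def cal(n):
    c=cams.calibration(n); return np.array(c['K'],float),np.array(c['dist'],float),c
def snap(n,f):
    im=cams.read_camera(n); cv2.imwrite('pics/'+f,im); return im
def ray(n,uv):
    K,d,c=cal(n); p=cv2.undistortPoints(np.array(uv,float).reshape(-1,1,2),K,d).reshape(-1,2)
    R=np.array(c['rotation']); return np.array(c['origin']),np.c_[p,np.ones(len(p))]@R.T
def onz(n,uv,z):
    o,r=ray(n,uv); return o+r*((z-o[2])/r[:,2])[:,None]
def proj(n,P):
    K,d,c=cal(n); R=np.array(c['rotation']).T
    return cv2.projectPoints(np.array(P,float).reshape(-1,1,3),cv2.Rodrigues(R)[0],-R@np.array(c['origin']),K,d)[0].reshape(-1,2)
E
python3 - <<'E'
from h import *
a=snap('top','top0.png');b=snap('side','side0.png')
s=telemetry.get_obs();print(s['time_s'],s['tool_pos'],s['tool_rot'],s['force'])
for n in('top','side'):
    c=cal(n)[2];print(c['origin'],np.round(c['rotation'],3))
E
```

```text
0.1 [ 0.20970987 -0.61472606  0.22157373] [-1.79902832e+02  3.54427997e-03  1.88406627e+01] [ 0.31868002  0.0213895  -0.1331815 ]
[0.37338718 0.04183552 1.14685543] [-170.485   -1.238  -89.899]
[ 0.5653366  -1.243808    0.63269234] [-114.355   -1.404    0.462]
```

View pics/top0.png

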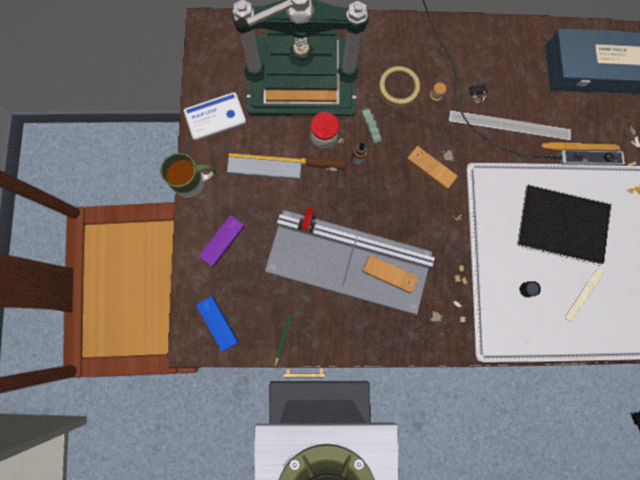

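View pics/side0.png

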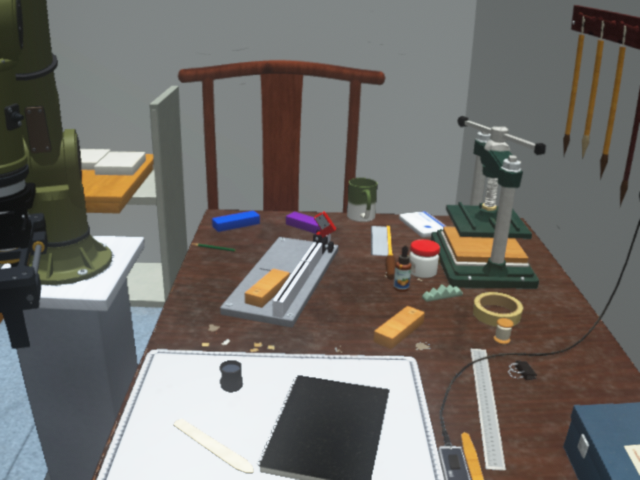

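```bash
python3 - <<'E'
s=open('h.py').read()
s=s.replace("import numpy as np, cv2","import numpy as np, cv2\nfrom scipy.spatial.transform import Rotation as Ro")
s=s.replace("np.array(c['rotation'])","Ro.from_euler('xyz',c['rotation'],degrees=True).as_matrix()")
open('h.py','w').write(s)
E
python3 - <<'E'
from h import *
a=cv2.imread('pics/top0.png');b=cv2.imread('pics/side0.png')
cv2.imwrite('pics/topc.png',cv2.resize(a[205:320,260:440],None,fx=4.4,fy=4.4,interpolation=cv2.INTER_CUBIC))
hsv=cv2.cvtColor(a,cv2.COLOR_BGR2HSV)
m=cv2.inRange(hsv,(8,100,120),(25,255,255)); 
cs,_=cv2.findContours(m,cv2.RETR_EXTERNAL,cv2.CHAIN_APPROX_NONE)
for c in cs:
    if cv2.contourArea(c)>300:
        w=onz('top',c.reshape(-1,2),.043)[:,:2]
        print(cv2.minAreaRect(c)[0],cv2.minAreaRect((w*1000).astype(np.float32)))
m=cv2.inRange(hsv,(0,0,70),(180,70,255)); m[:, :255]=0;m[:,445:]=0;m[:205]=0;m[325:]=0
cs,_=cv2.findContours(m,cv2.RETR_EXTERNAL,cv2.CHAIN_APPROX_NONE);c=max(cs,key=cv2.contourArea)
print('bed',cv2.minAreaRect(c),cv2.boxPoints(cv2.minAreaRect(c)))
for n,im in(('top',a),('side',b)):
    h=cv2.cvtColor(im,cv2.COLOR_BGR2HSV);r=cv2.inRange(h,(0,150,80),(6,255,255))|cv2.inRange(h,(174,150,80),(180,255,255))
    k,l,st,ce=cv2.connectedComponentsWithStats(r)
    for i in range(1,k):
        if st[i,4]>30:print(n,'red',st[i],ce[i])
E
```

```text
(126.24021911621094, 365.2845458984375) ((280.1269226074219, 437.6964416503906), (34.5036506652832, 75.07111358642578), 3.4136757850646973)
(390.1164245605469, 273.6438293457031) ((483.3831481933594, -140.78436279296875), (118.72818756103516, 39.94906997680664), 65.50775146484375)
(127.476318359375, 288.49169921875) ((449.30511474609375, 443.33099365234375), (297.3031005859375, 204.09756469726562), 3.0285885334014893)
(432.3000183105469, 166.6000213623047) ((733.9232177734375, -245.61744689941406), (119.90029907226562, 41.12371826171875), 51.85901641845703)
(580.5, 145.5) ((793.2958374023438, -613.26318359375), (17.720993041992188, 196.7547607421875), 1.4000085592269897)
(301.0, 94.5) ((909.7750244140625, 61.71569061279297), (23.25165557861328, 166.90264892578125), 0.5898480415344238)
bed ((342.6800537109375, 268.31903076171875), (173.93524169921875, 94.917236328125), 19.832130432128906) [[244.76935 283.4578 ]
 [276.9715  194.17004]
 [440.59076 253.18027]
 [408.3886  342.46802]]
top red [310 112  30  28 615] [324.42276423 125.16422764]
top red [302 207  12  23 150] [307.11333333 217.72666667]
side red [315 212  21  25 177] [326.10734463 225.38418079]
side red [411 239  29  17 386] [424.74352332 247.07253886]
```

View pics/topc.png

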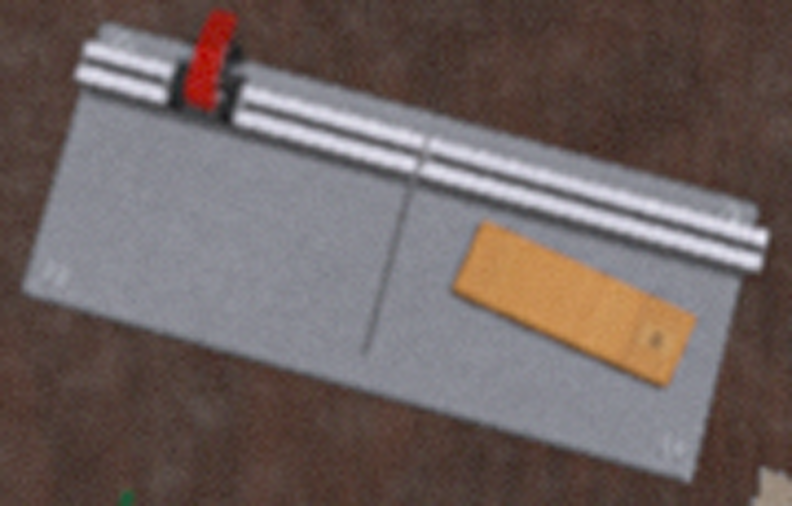

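Run:
```python
from h import *
f=lambda p:np.array(p,float)/4.4+[260,205]-.4
F=onz('top',f([(79,84),(762,270)]),.054); B=onz('top',f([(22,292),(690,480)]),.018)
K=onz('top',f([(365,355)]),.018)
for P in(F,B):
    d=P[0]-P[1];print(np.round(P,4).tolist(),np.linalg.norm(d),np.degrees(np.arctan2(-d[0],d[1])))
yaw=np.mean([np.arctan2(-(P[0]-P[1])[0],(P[0]-P[1])[1]) for P in(F,B)])
R=np.array([[np.cos(yaw),-np.sin(yaw)],[np.sin(yaw),np.cos(yaw)]])
o=((F.mean(0)[:2]-R@[.030,0])+(B.mean(0)[:2]-R@[-.08,0]))/2
print('jig',o,np.degrees(yaw),(F.mean(0)[:2]-R@[.03,0]),(B.mean(0)[:2]-R@[-.08,0]),'kerf',R.T@(K[0,:2]-o))
for nm,pt,z in(('carL',(170,88),.054),('carR',(240,108),.054),('flagtop',(222,14),.12),('flagfront',(200,105),.068),('blkc',((390.1-260+.4)*4.4,(273.6-205+.4)*4.4),.043)):
    print(nm,R.T@(onz('top',f([pt]),z)[0,:2]-o))
np.savez('jig.npz',R=R,o=o)
# flag tip: triangulate roughly: top (311,208) & side top of red
h=cv2.cvtColor(cv2.imread('pics/side0.png'),cv2.COLOR_BGR2HSV);r=cv2.inRange(h,(0,150,80),(6,255,255))|cv2.inRange(h,(174,150,80),(180,255,255))
ys,xs=np.where(r[205:238,312:340]);print('side red pts',sorted(set(zip((ys+205).tolist(),(xs+312).tolist())))[::12])
```

```text
[[0.5934, 0.1114, 0.054], [0.4996, -0.2352, 0.054]] 0.3590436758567169 -15.146031974089862
[[0.4908, 0.1414, 0.018], [0.3949, -0.2032, 0.018]] 0.35775983806218736 -15.558573143470412
jig [ 0.51875878 -0.05303818] -15.352302558780137 [ 0.51753326 -0.05398958] [ 0.51998429 -0.05208677] kerf [-0.06222587  0.00066474]
carL [0.03893552 0.1331712 ]
carR [0.03858636 0.09611394]
flagtop [0.0682672  0.11418196]
flagfront [0.03202546 0.11528919]
blkc [-0.01086193 -0.09406511]
side red pts [(212, 323), (214, 319), (215, 325), (217, 327), (220, 328), (223, 330), (226, 329), (227, 334), (229, 324), (230, 321), (230, 333), (231, 328), (232, 324), (233, 321), (234, 322)]
```

Candidates for the block are natural beech at (390,274) on the bed, beech at (432,167) behind the jig (the spare), purple at (221,240), blue at (216,323), and the press board at (301,95). I choose (390,274): the crop shows it lying on the grey bed. The red flag is at (307,218), parked back over the fence. First move: turn square to the jig, then travel to behind the flag.

>>> arm_command(series="0 0 0 0.119 255;0 0 0 0.119 255;0 0 0 0.119 255;0 0 0 0.119 255;0 0 0 0.12 255;10 -28 0 0 255;10 -28 0 0 255;10 -28 0 0 255;10 -28 0 0 255;10 -28 0 0 255;10 -28 0 0 255;10 -28 0 0 255;10 -28 0 0 255;10 -28 0 0 255;10 -28 0 0 255;10 -28 0 0 255;10 -28 0 0 255;10 -28 0 0 255;10 -28 0 0 255;10 -28 0 0 255", squeeze=10)

```text
time_s: 1.77
tool_pos: [0.4658, -0.2483, 0.2222]
tool_rot: [180.0, 0.0, -15.3]
force: [-0.0, -0.6, -0.0]
grip_width: 0.0003
grasp_force: 0.0
```

>>> arm_command(series="10 -28 0 0 255;10 -28 0 0 255;10 -28 0 0 255;10 -28 0 0 255;10 -28 0 0 255;10 -28 0 0 255;10 -28 0 0 255;10 -28 0 0 255;10 -28 0 0 255;10 -28 0 0 255;0 0 0 0 255;0 0 0 0 255;0 0 0 0 255")

```text
time_s: 2.85
tool_pos: [0.6354, -0.0066, 0.2218]
tool_rot: [179.9, 0.1, -15.3]
force: [-0.6, -0.2, -0.4]
grip_width: 0.0003
grasp_force: 0.0
```

```bash
cat >> h.py <<'E'
def st():
    s=telemetry.get_obs();j=np.load('jig.npz');p=np.array(s['tool_pos']);q=j['R'].T@(p[:2]-j['o'])
    print('t',round(s['time_s'],2),'jig mm',np.round(q*1000,1),'z',round(p[2]*1000,1),'rot',np.round(s['tool_rot'],2),'F',np.round(s['force'],2),'w',s['grip_width']);return s
E
python3 -c "
from h import *
st()"
```

```text
t 2.85 jig mm [100.2  75.6] z 221.8 rot [ 1.7994e+02  7.0000e-02 -1.5310e+01] F [-0.56 -0.25 -0.36] w 0.0003001498545240572
```

>>> arm_command(series="5 -13 0 0 255;5 -13 0 0 255;5 -13 0 0 255;0 0 20 0 255;0 0 20 0 255;0 0 0 0 255;0 0 0 0 255;0 0 0 0 255")

```text
time_s: 3.52
tool_pos: [0.6613, 0.0281, 0.1835]
tool_rot: [-180.0, -0.1, -15.3]
force: [1.3, -0.6, 0.3]
grip_width: 0.0002
grasp_force: 0.0
```

```bash
python3 -c "
from h import *
st();snap('wrist','w1.png')"
```

```text
t 3.52 jig mm [115.9 116. ] z 183.5 rot [-1.7997e+02 -6.0000e-02 -1.5300e+01] F [ 1.31 -0.56  0.32] w 0.00017723318650549876
```

View pics/w1.png

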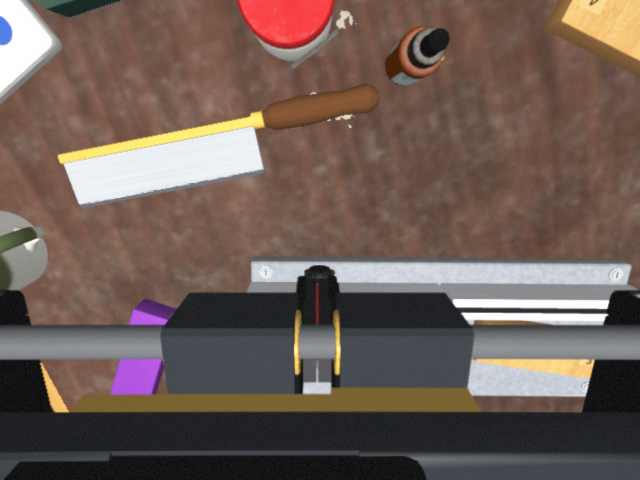

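The wrist view shows the carriage knob and the flag hinge at column ~318, centred under the closed fingers at column ~317. Next I descend behind the flag and push it over.

>>> arm_command(series="0 0 20 0 255;0 0 20 0 255;0 0 20 0 255;0 0 14 0 255;0 0 10 0 255;0 0 0 0 255;0 0 0 0 255;-4 0 0 0 255;-4 0 0 0 255;-4 0 0 0 255;-4 0 0 0 255;-4 0 0 0 255;-4 0 0 0 255;-4 0 0 0 255;-4 0 0 0 255;0 0 0 0 255")

```text
time_s: 4.9
tool_pos: [0.6289, 0.0364, 0.0985]
tool_rot: [180.0, 0.0, -15.3]
force: [1.0, 0.1, -0.0]
grip_width: 0.0004
grasp_force: 0.0
```

>>> arm_command(series="-4 0 0 0 255;-4 0 0 0 255;-4 0 0 0 255;-4 0 0 0 255;-4 0 0 0 255;-4 0 0 0 255;-4 0 0 0 255;-4 0 0 0 255;-4 0 0 0 255;0 0 0 0 255;0 0 -30 0 255;0 0 -30 0 255;0 0 -30 0 255;0 0 0 0 255;0 0 0 0 255;0 0 0 0 255")

```text
time_s: 6.23
tool_pos: [0.5943, 0.0456, 0.1879]
tool_rot: [180.0, 0.1, -15.3]
force: [-0.1, -1.0, -0.3]
grip_width: 0.0003
grasp_force: 0.0
```

```bash
python3 -c "
from h import *
st();a=snap('side','s2.png')
cv2.imwrite('pics/s2c.png',cv2.resize(a[190:330,215:375],None,fx=4,fy=4,interpolation=cv2.INTER_CUBIC))"
```

```text
t 6.23 jig mm [ 46.8 115.1] z 187.9 rot [ 1.7997e+02  6.0000e-02 -1.5300e+01] F [-0.12 -1.04 -0.26] w 0.00027941606645290264
```

View pics/s2c.png

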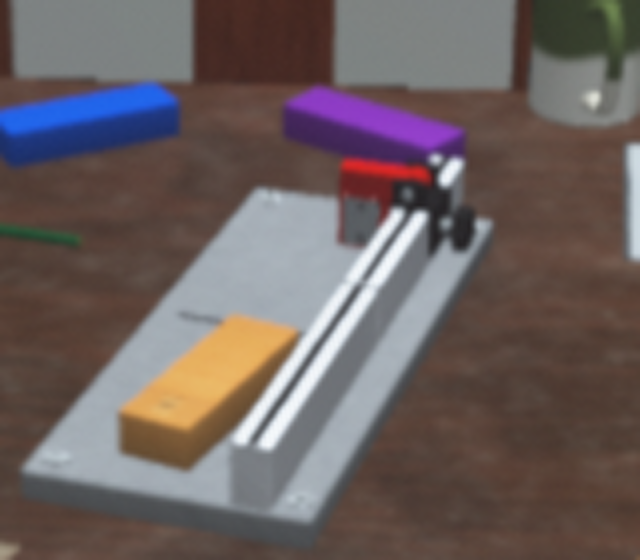

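The side crop shows the red flag down (crop 340–430, 160–245) with its leg over the bed. The block is still askew near the -y end. Next, square it against the fence.

>>> arm_command(series="-10.9 21.5 0 0 255;-10.9 21.5 0 0 255;-10.9 21.5 0 0 255;-10.9 21.5 0 0 255;-10.9 21.5 0 0 255;-10.9 21.5 0 0 255;-10.9 21.5 0 0 255;-10.9 21.5 0 0 255;-10.9 21.5 0 0 255;-10.9 21.5 0 0 255;0 0 0 0 255;0 0 25 0 255;0 0 25 0 255;0 0 25 0 255;0 0 25 0 255;0 0 20 0 255;0 0 10 0 255;0 0 0 0 255;0 0 0 0 255")

```text
time_s: 7.87
tool_pos: [0.4328, -0.1326, 0.0581]
tool_rot: [-180.0, 0.1, -15.3]
force: [-0.1, -0.1, 0.5]
grip_width: 0.0004
grasp_force: 0.0
```

```bash
python3 -c "
from h import *
st()"
```

```text
t 7.87 jig mm [-61.8 -99.5] z 58.1 rot [-1.7997e+02  9.0000e-02 -1.5290e+01] F [-0.07 -0.07  0.55] w 0.0003589959455263798
```

Lower 32 mm, then push towards the fence to about 3 mm short of the computed flush position.

>>> arm_command(series="0 0 12 0 255;0 0 12 0 255;0 0 8 0 255;0 0 0 0 255;4 0 0 0 255;4 0 0 0 255;4 0 0 0 255;4 0 0 0 255;4 0 0 0 255;4 0 0 0 255;3 0 0 0 255;3 0 0 0 255;3 0 0 0 255;3 0 0 0 255;3 0 0 0 255;0 0 0 0 255")

```text
time_s: 9.2
tool_pos: [0.4715, -0.1436, 0.0266]
tool_rot: [-180.0, -0.1, -15.3]
force: [0.1, -0.1, -0.2]
grip_width: 0.0009
grasp_force: 0.0
```

>>> arm_command(series="1 0 0 0 255;1 0 0 0 255;0 0 0 0 255")

```text
time_s: 9.45
tool_pos: [0.4727, -0.1439, 0.0265]
tool_rot: [180.0, -0.0, -15.3]
force: [-1.4, -1.1, 1.1]
grip_width: 0.0005
grasp_force: 0.2
```

>>> arm_command(series="1 0 0 0 255;1 0 0 0 255;0 0 0 0 255;0 0 0 0 255")

```text
time_s: 9.78
tool_pos: [0.473, -0.1441, 0.0263]
tool_rot: [180.0, 0.2, -15.3]
force: [-4.9, 1.5, 5.0]
grip_width: 0.0003
grasp_force: 2.6
```

>>> arm_command(series="1 0 0 0 255;1 0 0 0 255;0 0 0 0 255;0 0 0 0 255")

```text
time_s: 10.12
tool_pos: [0.473, -0.144, 0.026]
tool_rot: [180.0, 0.4, -15.3]
force: [-10.4, 2.9, 8.7]
grip_width: 0.0007
grasp_force: 5.0
```

```bash
cat > blk.py <<'E'
from h import *
import sys
def blk(f):
    s=st();a=snap('top',f);j=np.load('jig.npz');h=cv2.cvtColor(a,cv2.COLOR_BGR2HSV)
    m=cv2.inRange(h,(8,100,120),(25,255,255));m[:205]=0;m[325:]=0;m[:,:260]=0;m[:,440:]=0
    c=max(cv2.findContours(m,cv2.RETR_EXTERNAL,cv2.CHAIN_APPROX_NONE)[0],key=cv2.contourArea)
    q=(onz('top',c.reshape(-1,2),.043)[:,:2]-j['o'])@j['R']*1000
    print('block jig',cv2.minAreaRect(q.astype(np.float32)),'min',q.min(0),'max',q.max(0))
blk(sys.argv[1])
E
python3 blk.py t3.png
```

```text
t 10.12 jig mm [-20.  -99.9] z 26.0 rot [179.97   0.44 -15.32] F [-10.43   2.86   8.72] w 0.0006829689585448767
block jig ((26.31049156188965, -51.68299865722656), (23.45836067199707, 6.271081924438477), 89.4901123046875) min [ 23.10416719 -63.4144862 ] max [ 29.47302946 -39.95985107]
```

>>> arm_command(series="-5 0 0 0 255;-12 0 0 0 255;-13 0 0 0 255;0 21 0 0 255;0 21 0 0 255;0 21 0 0 255;0 21 0 0 255;0 0 0 0 255;0 0 0 0 255;0 0 0 0 255")

```text
time_s: 11.0
tool_pos: [0.426, -0.2174, 0.0266]
tool_rot: [-180.0, -0.0, -15.3]
force: [0.7, 0.1, -0.8]
grip_width: 0.0007
grasp_force: 0.0
```

```bash
python3 blk.py t4.png
```

```text
t 11.0 jig mm [ -46. -183.] z 26.6 rot [-1.7998e+02 -5.0000e-02 -1.5280e+01] F [ 0.69  0.12 -0.78] w 0.0006679225917910624
block jig ((8.91413688659668, -91.4725341796875), (120.56550598144531, 40.57723617553711), 89.73179626464844) min [ -11.27765513 -151.84347244] max [ 29.32674577 -31.26258324]
```

>>> arm_command(series="13 0 0 0 255;13 0 0 0 255;13 0 0 0 255;13 0 0 0 255;0 0 0 0 255;0 -5 0 0 255;0 -5 0 0 255;0 -3 0 0 255;0 -3 0 0 255;0 -4 0 0 255;0 -5 0 0 255;0 -5 0 0 255;0 -5 0 0 255;0 -5 0 0 255;0 -5 0 0 255;0 -5 0 0 255;0 -5 0 0 255;0 -5 0 0 255;0 -5 0 0 255;0 0 0 0 255")

```text
time_s: 12.72
tool_pos: [0.4932, -0.1674, 0.0265]
tool_rot: [-179.9, -0.0, -15.2]
force: [-0.4, -0.4, -0.2]
grip_width: 0.0008
grasp_force: 0.0
```

```bash
python3 blk.py t5.png
```

```text
t 12.72 jig mm [   5.7 -117. ] z 26.5 rot [-1.7994e+02 -1.0000e-02 -1.5220e+01] F [-0.36 -0.43 -0.21] w 0.0008255650255874291
block jig ((9.371728897094727, -7.454242706298828), (41.04447937011719, 41.44857406616211), 0.7067716121673584) min [-11.08727633 -28.2923167 ] max [29.68363891 13.48001463]
```

>>> arm_command(series="0 -5 0 0 255;0 -5 0 0 255;0 -5 0 0 255;0 -5 0 0 255;0 -5 0 0 255;0 -5 0 0 255;0 -5 0 0 255;0 -5 0 0 255;0 -5 0 0 255;0 -5 0 0 255;0 -5 0 0 255;0 -5 0 0 255;0 -5 0 0 255;0 -5 0 0 255;0 -4 0 0 255;0 -3 0 0 255;0 -3 0 0 255;0 -2 0 0 255;0 0 0 0 255;0 0 0 0 255")

```text
time_s: 14.43
tool_pos: [0.5144, -0.0899, 0.0266]
tool_rot: [-180.0, -0.0, -15.3]
force: [0.5, -0.2, -0.9]
grip_width: 0.0003
grasp_force: 0.0
```

```bash
python3 blk.py t6.png
```

```text
t 14.43 jig mm [  5.6 -36.7] z 26.6 rot [-180.    -0.   -15.3] F [ 0.5  -0.21 -0.88] w 0.00032842105983651613
block jig ((8.728870391845703, 76.21194458007812), (34.205848693847656, 41.363162994384766), 89.8458480834961) min [-11.98032434  59.14056141] max [29.43888455 93.30882201]
```

>>> arm_command(series="0 -3 0 0 255;0 -3 0 0 255;0 -2 0 0 255;0 -2 0 0 255;0 -1 0 0 255;0 -1 0 0 255;0 0 0 0 255")

```text
time_s: 15.07
tool_pos: [0.5176, -0.0781, 0.0265]
tool_rot: [-180.0, -0.0, -15.3]
force: [1.2, -0.2, 0.0]
grip_width: 0.0007
grasp_force: 0.0
```

>>> arm_command(series="0 -1 0 0 255;0 -1 0 0 255;0 0 0 0 255;0 0 0 0 255")

```text
time_s: 15.4
tool_pos: [0.5181, -0.0763, 0.0265]
tool_rot: [-180.0, -0.0, -15.3]
force: [0.9, 0.1, 0.2]
grip_width: 0.0005
grasp_force: 0.0
```

>>> arm_command(series="0 -1 0 0 255;0 -1 0 0 255;0 0 0 0 255;0 0 0 0 255")

```text
time_s: 15.73
tool_pos: [0.5183, -0.0754, 0.0265]
tool_rot: [179.9, 0.0, -15.3]
force: [-0.4, -3.1, 0.8]
grip_width: 0.0004
grasp_force: 1.6
```

>>> arm_command(series="0 -1 0 0 255;0 0 0 0 255;0 5 0 0 255;0 10 0 0 255;-13 0 0 0 255;-13 0 0 0 255;-13 0 0 0 255;-13 0 0 0 255;0 -17 0 0 255;0 -17 0 0 255;0 -17 0 0 255;0 -17 0 0 255;0 -17 0 0 255;0 0 0 0 255;8 0 0 0 255;8 0 0 0 255;3 0 0 0 255;2 0 0 0 255;1 0 0 0 255;0 0 0 0 255")

```text
time_s: 17.4
tool_pos: [0.5085, 0.0012, 0.0264]
tool_rot: [180.0, 0.0, -15.4]
force: [-0.3, 0.7, -1.0]
grip_width: 0.0004
grasp_force: 0.0
```

```bash
python3 blk.py t7.png
```

```text
t 17.4 jig mm [-24.3  49.6] z 26.4 rot [ 1.7999e+02  1.0000e-02 -1.5370e+01] F [-0.3   0.71 -0.95] w 0.0004493020298871668Traceback (most recent call last):
  File "blk.py", line 9, in <module>
    blk(sys.argv[1])
    ~~~^^^^^^^^^^^^^
  File "blk.py", line 6, in blk
    c=max(cv2.findContours(m,cv2.RETR_EXTERNAL,cv2.CHAIN_APPROX_NONE)[0],key=cv2.contourArea)
ValueError: max() iterable argument is empty
```

>>> arm_command(series="1 0 0 0 255;1 0 0 0 255;1 0 0 0 255;1 0 0 0 255;0 0 0 0 255;0 0 0 0 255")

```text
time_s: 17.95
tool_pos: [0.5123, 0.0008, 0.0265]
tool_rot: [180.0, -0.0, -15.3]
force: [0.2, 0.5, 0.4]
grip_width: 0.0007
grasp_force: 0.0
```

>>> arm_command(series="1 0 0 0 255;1 0 0 0 255;0 0 0 0 255;0 0 0 0 255")

```text
time_s: 18.28
tool_pos: [0.5136, 0.0006, 0.0264]
tool_rot: [180.0, 0.1, -15.3]
force: [-1.9, 0.3, 2.3]
grip_width: 0.0007
grasp_force: 1.4
```

>>> arm_command(series="1 0 0 0 255;0 0 0 0 255;-5 0 0 0 255;-10 0 0 0 255;-10 0 0 0 255;0 17 0 0 255;0 17 0 0 255;0 17 0 0 255;0 17 0 0 255;0 17 0 0 255;13 0 0 0 255;13 0 0 0 255;13 0 0 0 255;10 0 0 0 255;0 0 0 0 255;0 -5 0 0 255;0 -3 0 0 255;0 -1 0 0 255;0 0 0 0 255;0 0 0 0 255")

```text
time_s: 19.95
tool_pos: [0.5178, -0.0793, 0.0265]
tool_rot: [180.0, 0.0, -15.3]
force: [0.1, 0.5, -0.1]
grip_width: 0.0007
grasp_force: 0.0
```

```bash
python3 -c "
from h import *
st()"
```

```text
t 19.95 jig mm [  6.  -25.6] z 26.5 rot [ 1.7998e+02  1.0000e-02 -1.5270e+01] F [ 0.1   0.48 -0.11] w 0.0007082049347543809
```

>>> arm_command(series="0 -1 0 0 255;0 -1 0 0 255;0 -1 0 0 255;0 -1 0 0 255;0 0 0 0 255;0 0 0 0 255")

```text
time_s: 20.45
tool_pos: [0.5193, -0.0757, 0.0265]
tool_rot: [180.0, -0.0, -15.3]
force: [-1.1, 0.4, -0.2]
grip_width: 0.0005
grasp_force: 0.0
```

>>> arm_command(series="0 -1 0 0 255;0 0 0 0 255;0 0 0 0 255")

```text
time_s: 20.7
tool_pos: [0.5193, -0.0756, 0.0265]
tool_rot: [179.9, 0.0, -15.3]
force: [-1.3, -3.0, 0.7]
grip_width: 0.0005
grasp_force: 1.3
```

Firm contact at the same place as before. Push 1 mm more, then retreat away from the block and look.

>>> arm_command(series="0 -1 0 0 255;0 0 0 0 255;0 5 0 0 255;0 15 0 0 255;0 20 0 0 255;0 20 -20 0 255;0 30 -30 0 255;0 35 -30 0 255;0 35 -30 0 255;0 35 -20 0 255;0 35 0 0 255;0 35 0 0 255;0 35 0 0 255;0 0 0 0 255;0 0 0 0 255")

```text
time_s: 21.95
tool_pos: [0.4415, -0.3581, 0.1499]
tool_rot: [-180.0, -0.0, -15.6]
force: [0.1, 0.7, -0.0]
grip_width: 0.0005
grasp_force: 0.0
```

Run:
```python
import sys;sys.argv=['','t8.png']
exec(open('blk.py').read())
s=snap('side','s8.png');t=cv2.imread('pics/t8.png')
f=lambda a:cv2.resize(a,(390,390),interpolation=cv2.INTER_CUBIC)
cv2.imwrite('pics/fin.png',np.hstack([f(s[200:310,230:340]),f(t[200:300,265:365])]))
```

```text
t 21.95 jig mm [   6.3 -314.6] z 149.9 rot [-1.7997e+02 -1.0000e-02 -1.5570e+01] F [ 0.08  0.68 -0.03] w 0.0004890334045131123
block jig ((9.578226089477539, 49.06903076171875), (120.82797241210938, 41.255462646484375), 89.30973052978516) min [-10.71693909 -11.57791381] max [ 30.80703464 109.38769706]
```

View pics/fin.png

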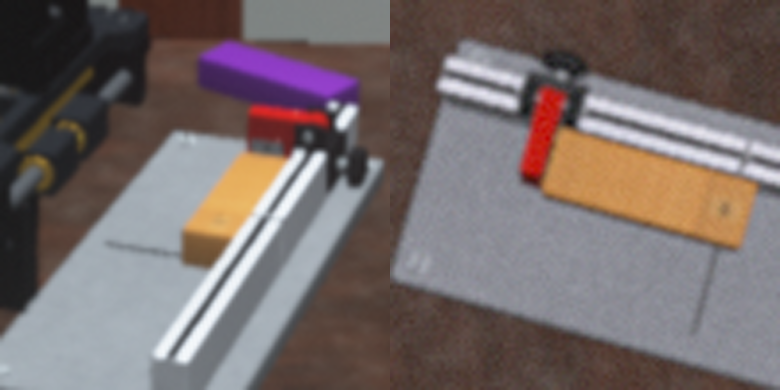

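Run:
```python
from h import *
j=np.load('jig.npz')
for f in('t4.png','t8.png'):
    h=cv2.cvtColor(cv2.GaussianBlur(cv2.imread('pics/'+f),(3,3),0),cv2.COLOR_BGR2HSV)
    m=cv2.inRange(h,(8,100,120),(25,255,255));m[:205]=0;m[325:]=0;m[:,:260]=0;m[:,440:]=0
    c=max(cv2.findContours(m,cv2.RETR_EXTERNAL,cv2.CHAIN_APPROX_NONE)[0],key=cv2.contourArea)
    q=(onz('top',c.reshape(-1,2),.043)[:,:2]-j['o'])@j['R']*1000
    cx,cy=(q.min(0)+q.max(0))/2
    for s in(-1,1):
        e=q[(s*(q[:,0]-cx)>15)&(abs(q[:,1]-cy)<52)];p=np.polyfit(e[:,1]-cy,e[:,0],1);print(f,s,np.degrees(p[0]),p[1])
```

```text
t4.png -1 -0.32866732432499823 -9.789811741135257
t4.png 1 0.6462530114918359 27.945848794658712
t8.png -1 0.24712251856415973 -9.55388804631899
t8.png 1 0.6426921735490556 28.795780297764228
```

Within noise the block is flush, with its end on the stop. I'll do one last gentle side press to rule out residual skew.

>>> arm_command(series="-5 -27 0 0 255;-5 -27 0 0 255;-5 -27 0 0 255;-5 -27 0 0 255;-5 -27 0 0 255;-5 -27 0 0 255;-5 -27 0 0 255;-5 -27 0 0 255;-5 -27 0 0 255;-5 -27 0 0 255;-5 -27 0 0 255;-5 -27 0 0 255;0 -27 0 0 255;0 0 0 0 255;0 0 30 0 255;0 0 30 0 255;0 0 30 0 255;0 0 0 0 255;0 0 0 0 255")

```text
time_s: 23.63
tool_pos: [0.4757, -0.0005, 0.0594]
tool_rot: [180.0, 0.2, -15.2]
force: [0.1, -1.1, 2.3]
grip_width: 0.0004
grasp_force: 0.0
```

```bash
python3 -c "
from h import *
st()"
```

```text
t 23.63 jig mm [-55.4  39.3] z 59.4 rot [180.     0.21 -15.16] F [ 0.12 -1.08  2.33] w 0.000388706131710411
```

>>> arm_command(series="0 0 12 0 255;0 0 12 0 255;0 0 8 0 255;0 0 0 0 255;10 0 0 0 255;10 0 0 0 255;8 0 0 0 255;3 0 0 0 255;1 0 0 0 255;1 0 0 0 255;1 0 0 0 255;1 0 0 0 255;1 0 0 0 255;0 0 0 0 255;0 0 0 0 255")

```text
time_s: 24.88
tool_pos: [0.5105, -0.0109, 0.028]
tool_rot: [180.0, 0.2, -15.3]
force: [-4.5, 1.3, 4.5]
grip_width: 0.0003
grasp_force: 2.7
```

>>> arm_command(series="1 0 0 0 255;1 0 0 0 255;0 0 0 0 255;0 0 0 0 255")

```text
time_s: 25.22
tool_pos: [0.5105, -0.0109, 0.0278]
tool_rot: [179.9, 0.4, -15.3]
force: [-10.1, 1.5, 8.0]
grip_width: 0.0006
grasp_force: 5.2
```

Solid against the fence. Retreat.

>>> arm_command(series="-3 0 0 0 255;-5 0 0 0 255;-10 0 0 0 255;-15 0 0 0 255;0 0 -30 0 255;0 0 -30 0 255;0 0 -30 0 255;0 0 -30 0 255;0 30 0 0 255;0 35 0 0 255;0 35 0 0 255;0 35 0 0 255;0 35 0 0 255;0 35 0 0 255;0 35 0 0 255;0 35 0 0 255;0 35 0 0 255;0 0 0 0 255;0 0 0 0 255")

```text
time_s: 26.8
tool_pos: [0.399, -0.3039, 0.1481]
tool_rot: [180.0, -0.0, -15.6]
force: [1.2, 1.0, 0.1]
grip_width: 0.0006
grasp_force: 0.0
```

Run:
```python
import sys;sys.argv=['','t9.png']
exec(open('blk.py').read())
t=cv2.imread('pics/t9.png');cv2.imwrite('pics/fin2.png',cv2.resize(t[205:275,280:370],None,fx=8,fy=8,interpolation=cv2.INTER_CUBIC))
```

```text
t 26.8 jig mm [ -49.  -273.6] z 148.1 rot [ 1.7999e+02 -3.0000e-02 -1.5580e+01] F [1.17 1.   0.06] w 0.0006267672010053453
block jig ((9.762969970703125, 49.473960876464844), (119.95288848876953, 41.2744140625), 89.52855682373047) min [-10.94903038 -10.56080546] max [ 30.80703464 109.38769706]
```

View pics/fin2.png

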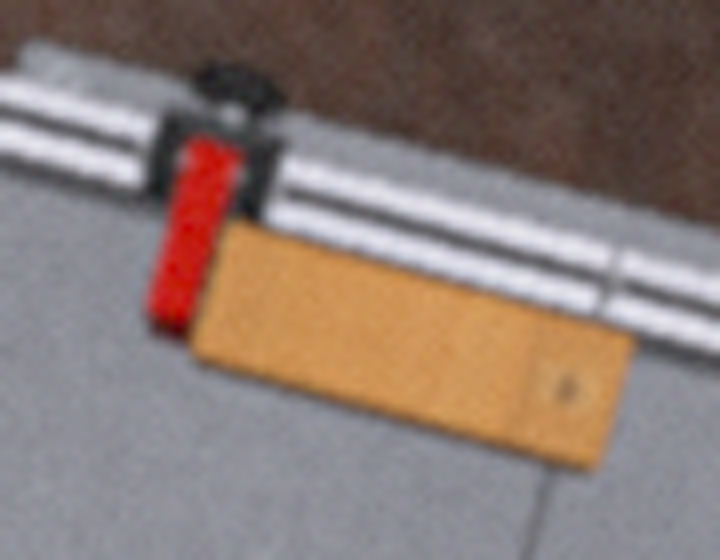

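The final crop shows the red flag down (about 195,235), with the block's end against it and its long side along the fence with no visible gap. I'm handing it in.

```bash
python3 -c "
from h import *
print(env.sign_off())"
```

```text
the job is handed in; nothing more can be done
None
```

The red stop is down, and the beech block was pushed along the bed so its end is against the stop and its long side lies along the fence with no visible gap; I handed the job in at about 27 s, and the sign-off returned no verdict.

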